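# Collect a carded bottle cap from its bent peg

## Robot

A 6-joint arm with a two-finger parallel gripper is mounted at the origin on the work surface. World frame = base frame: x ahead of the robot, y to its left, z up, the work surface at z = 0. Lengths are in mm, angles in rad, forces in N, time in s.
With the tool pointing down it reaches from about 275 to 825 mm from the base axis. Payload 5.2 kg.
Tool frame: the origin (TCP) lies at the very end of the fingers, on their centre line; the grasp point (between the pads) lies 19 mm behind it; z points along the fingers, y is the direction in which the jaws open and shut (so a half turn about z gives the same grasp; the last joint's range is limited). The gripper opens to 93 mm and grips with 3 to 60 N. Pads are 15 mm wide; open, the fingers measure 128 mm over their backs; the gripper's body (75 mm by 188 mm) begins 65 mm behind the grasp point.
Start: joints at [0.943, 0.259, 1.535, -0, 1.348, -0.203], TCP at [226.656, 501.131, 218.653] pointing down, gripper open.
Joint ranges: [-3.14, 3.14], [-0.91, 2.08], [0.19, 2.58], [-1.22, 4.36], [0.22, 2.71], [-3.12, 3.12]. Speed limits (rad/s): [2.57, 2.57, 3.14, 3.14, 3.14, 3.14].

## Interface

Orientations are given as [roll, pitch, yaw] about the fixed x, y, z axes, in that order (R = Rz(yaw) Ry(pitch) Rx(roll)).
In Python, from bench import robot gives the robot as it stands. The module is installed in compiled form; this text tells all that it offers. Calls block until the motion is done:
- robot.move_ptp(position, orientation): joint-space move of the TCP to a pose.
- robot.move_linear(position, ori=None, speed=150, f_stop=None): straight line of the TCP; ori=None keeps the orientation; speed is the mean speed in mm/s. With f_stop (N) it stops when the force on the tool has changed by that much, and returns True; else False.
- robot.move_j(angles): joint-space move.
- robot.move_gripper(opening): opening from 0.0 (shut) to 1.0 (fully open); the grip force is fixed at half the most; returns when the fingers have stopped.
- robot.sleep(seconds).
- robot.inverse_kinematics(position, orientation): joint angles nearest the present ones, or None.
- robot.get_image(name): name is "side" or "top" or "wrist"; returns a dict with "img" (480x640x3 uint8, blue, green, red), "fovy" (degrees; the focal length in pixels is half the picture's height over the tangent of half this angle, whatever the lens; pixels are square), "cx", "cy" (the principal point, pixels), "k1" (the pictures are not rectified: a ray, as slopes to the right and down, at radius r is drawn at 1 + k1 r^2 times it, then the intrinsics apply), "eye" and "orientation" of the camera in the world. Camera axes: x right, y down, z forward; pixel columns grow to the right and rows downward; lengths in mm; the calibration is good to about 2 mm. A picture is of the moment at which its call begins. There is no depth.
A pose or a line that the arm cannot do raises robot.MotionError and nothing moves.
- robot.hand_in(): hands the job in, once; it reports no verdict.
Readings, each from a call of its own:
- robot.current_t(): time.
- robot.current_qpos(): joint angles.
- robot.current_joint_vel(): joint speeds.
- robot.current_joint_efforts(): joint torques, N m.
- robot.current_tcp_pos(): TCP position.
- robot.current_eef_rot(): TCP orientation.
- robot.current_contact_force(): force on the tool from outside, world axes, zero at the start.
- robot.current_ft_torque(): the same for the moment, N m.
- robot.current_gripper_width(): opening from 0.0 (shut) to 1.0 (fully open).
Only numpy, scipy, OpenCV 4.12 (cv2) and the standard library are available. Lean on these libraries where they do the work, as an engineer would, in place of code of your own. Each camera call takes 0.05 s, during which the arm holds its last target.

## Task

Get the collection rack ready by nudging its stiff yellow stop up to the red line without overshooting, and stand the blue-cap pack upright in the bay beside it, down on the floor of the slot, and let go. The pack hangs on a bent peg: lift it just enough for its hole to clear the upturned tip and slide it off gently, never forcing it. Leave the red pack on its peg and everything else where it is.

Things in the scene. Friction and masses are not known exactly. Their poses are not given: they have to be found in the camera images.
- blue_pack_mid (a point): Centre of the pack to collect: a rigid white plastic card 70 wide (y) x 4 thick (x) x 162 tall (z), about 70 g, with a blue band along its top edge and, on its -x face, a blue bottle cap under a clear blister (52 x 52, 14 proud) centred 15 below this point. z runs up the card. It hangs by its hole on one of the two pegs.
- blue_pack_hole (a point): Middle of the upper edge of the blue pack's hang hole, 39 above its centre. The hole is 20 wide (y) x 21 tall, below this point; above it 42 of solid card remain, the end to pick it by. The upper edge rests on the peg at the start.
- blue_pack_foot (a point): Middle of the blue pack's lower edge, 81 below its centre.
- red_pack_mid (a point): Centre of a like pack with a red band and red cap, hanging on the other peg: leave it there.
- stand: Fixed stand, origin under its middle, front to -x. Aluminium frame at its back: crossbar 12 x 270 (y), 142 to 158 high, front face at x = +39, on two end posts. Two stiff steel pegs, 6 in diameter, at y = -65 and +65, stick out along -x; where the packs hang (x = -12) their axis is 152 high. A dark knuckle of radius 7.5 sits on each peg 16 behind that place.
- peg_r_hang (a point): The hanging place on the axis of the stand's -y peg. From here the 6 mm shank runs 48 on towards the stand's -x to an upturned tip, 6 thick, rising 9 above the shank's top. The peg is bent here up or down by up to 0.22 rad, so its end may stand 10 higher or lower: not reported, feel or look for it. A hang hole has 15 of play in height along the shank, 6 at the tip.
- peg_l_hang (a point): The same place on the stand's +y peg, which is made alike and has its own bend. Axes of both points are the stand's (not bent with the peg).
- bay (a point): Middle of the floor of the fixed collection rack's bay, 8 above the table. Upright slot along y, 12 wide (x), 30 deep between green walls 13 thick, tops 38 high. The bay runs from the fixed end, 41 towards -y, to the stop, towards +y; with the stop on its mark it is 82 long. The rack (78 x 190) has its middle 29 towards +y.
- stop_tab (a point): Top of the stiff stop's yellow tab, 85 above the table; the tab is 30 (x) x 10 (y) and stands free from 49 to 85 high. The stop's black saddle, 44 x 16, slides only along the rack's y; tap the tab's +y side to move it to -y. Its bay-side face is 8 from this point. Yellow pointers at its middle read against the red line on the base. Axes as the bay's.
- stop (a joint): Stop position in m: grows as it moves towards -y (bay gets shorter); the red line is at 0.050; starts between 0 and 0.03. Dry friction about 7 N; it stays where it is left; travel to 0.080.
- reagent: Bystander: clear bottle, blue cap, 70 in diameter, 150 tall; origin under its middle.
- amber: Bystander: amber bottle, 56 in diameter, 120 tall; origin under its middle.
- beaker: Bystander: glass beaker, 72 in diameter, 90 tall; origin under its middle.
- jar: Bystander: white jar, 60 in diameter, 70 tall; origin under its middle.
- tipbox: Bystander: orange box 85 x 120 x 50; origin under its middle.
- wash_red: Bystander: white wash bottle, red top and spout, 72 in diameter, 210 tall; origin under its middle.
- wash_yellow: Bystander: white wash bottle, yellow top and spout, 72 in diameter, 210 tall; origin under its middle.

How it is judged:
By the outcome, as a careful person would: the job done as asked, in the order asked, and still so for the second after the job is handed in, with the robot touching nothing.
It also fails if it takes over 64 s, if anything falls off the work surface, if the arm or the gripper's body presses on something with over 40 N, if the wrist force passes 120 N, or if a joint passes its speed limit or range.

## Working session

There is one attempt and no reset: what is moved stays moved. The work goes in short steps, each a Python script; the robot and the scene stay as the last script left them, time stands still between calls to the robot, and variables do not carry over. Pictures are saved under pics/ and viewed, and the job is handed in when it is done.

```bash
mkdir -p pics; ls
python3 - <<'E'
from bench import robot
import cv2
print(robot.current_t())
for n in ["side","top","wrist"]:
    d=robot.get_image(n); cv2.imwrite(f"pics/{n}0.png",d["img"])
    print(n,{k:v for k,v in d.items() if k!="img"})
E
```

```text
pics
0.0
side {'fovy': 53.67610630583981, 'cx': 317.4850377353562, 'cy': 241.43451504099846, 'k1': 0.004141943109552118, 'eye': array([ 191.314316  , -626.76761045,  899.86563902]), 'orientation': array([-2.39288943,  0.01623943, -0.61165439])}
top {'fovy': 47.691105330413414, 'cx': 327.8072345290919, 'cy': 248.230434500996, 'k1': -0.06442663214677187, 'eye': array([ 298.62935597,  -30.15872593, 1438.38487845]), 'orientation': array([-2.91844775, -0.00330587, -1.55181162])}
wrist {'fovy': 65.4727117455565, 'cx': 314.1557286621033, 'cy': 244.42081429915305, 'k1': -0.012653140121829424, 'eye': array([160.23896627, 530.44085972, 385.07403295]), 'orientation': array([2.87851708e+00, 2.12823949e-03, 1.14616676e+00])}
```

View pics/side0.png

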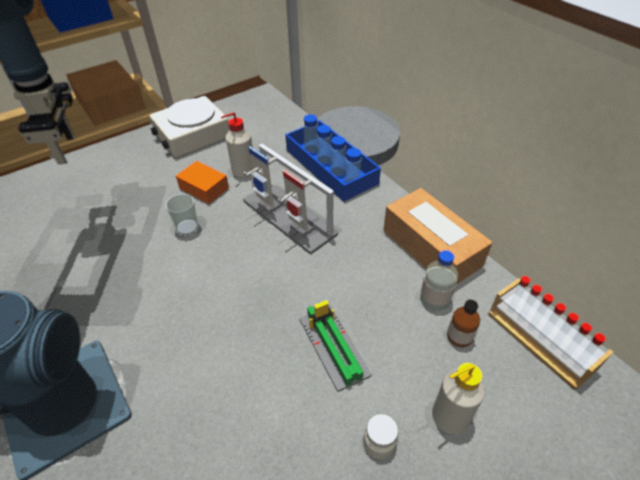

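View pics/top0.png

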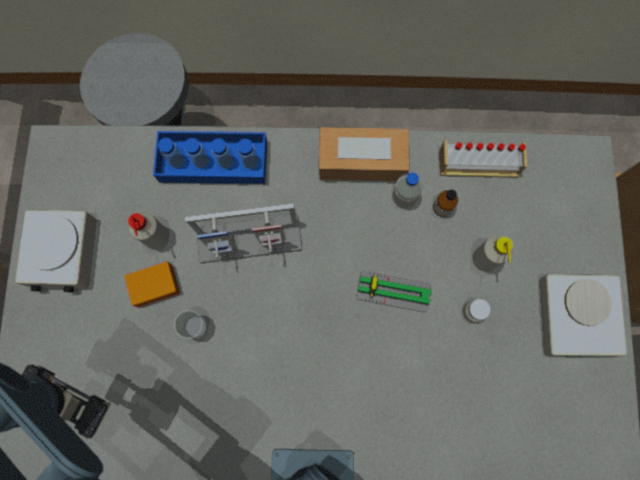

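View pics/wrist0.png

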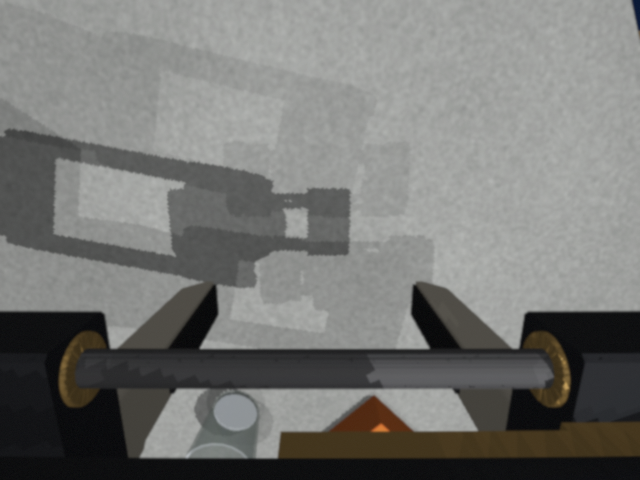

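```bash
cat > h.py <<'E'
import numpy as np, cv2
from scipy.spatial.transform import Rotation as Rn
def RM(o): return Rn.from_euler('xyz',o).as_matrix()
def K(d):
    f=240/np.tan(np.radians(d["fovy"])/2); return f
def ray(d,u,v):
    f=K(d); p=np.array([(u-d["cx"])/f,(v-d["cy"])/f]); q=p.copy()
    for _ in range(30): q=p/(1+d["k1"]*(q@q))
    r=RM(d["orientation"])@np.array([q[0],q[1],1]); return np.array(d["eye"]),r/np.linalg.norm(r)
def onz(d,u,v,z):
    e,r=ray(d,u,v); return e+r*(z-e[2])/r[2]
def onplane(d,u,v,p0,n):
    e,r=ray(d,u,v); return e+r*(np.dot(np.array(p0)-e,n)/np.dot(r,n))
def tri(rs):
    A=np.zeros((3,3));b=np.zeros(3)
    for e,r in rs:
        P=np.eye(3)-np.outer(r,r);A+=P;b+=P@e
    x=np.linalg.solve(A,b); return x,[np.linalg.norm((np.eye(3)-np.outer(r,r))@(x-e)) for e,r in rs]
def proj(d,X):
    c=RM(d["orientation"]).T@(np.array(X)-d["eye"]); q=c[:2]/c[2]; q=q*(1+d["k1"]*(q@q)); f=K(d)
    return np.array([q[0]*f+d["cx"],q[1]*f+d["cy"]])
import pickle
def snap(robot,n,name):
    d=robot.get_image(n); cv2.imwrite(f"pics/{name}.png",d["img"]); pickle.dump(d,open(f"pics/{name}.pkl","wb")); return d
def load(name): return pickle.load(open(f"pics/{name}.pkl","rb"))
def crop(name,x0,y0,x1,y1,s,out):
    im=load(name)["img"][y0:y1,x0:x1]; cv2.imwrite(f"pics/{out}.png",cv2.resize(im,None,fx=s,fy=s,interpolation=cv2.INTER_CUBIC))
E
python3 - <<'E'
from h import *
from bench import robot
s=snap(robot,"side","s1");t=snap(robot,"top","t1")
crop("s1",235,130,345,260,5,"s1a");crop("s1",290,290,380,395,5,"s1b")
crop("t1",180,190,310,270,6,"t1a");crop("t1",350,260,440,320,7,"t1b")
E
```

```text
(no output)
```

View pics/s1a.png

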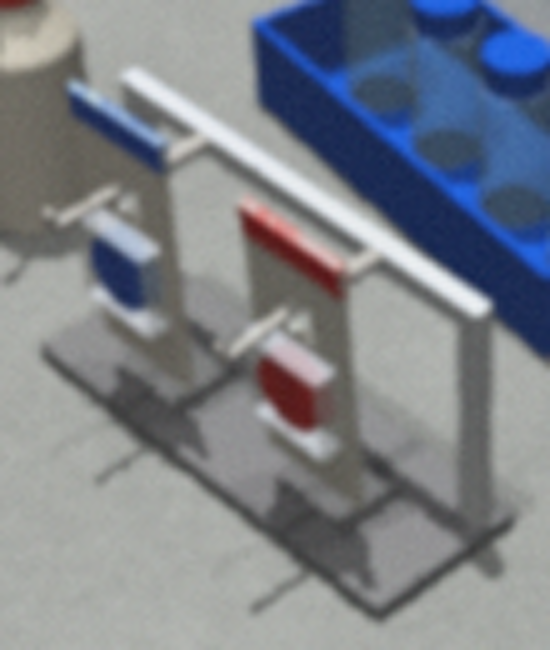

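View pics/s1b.png

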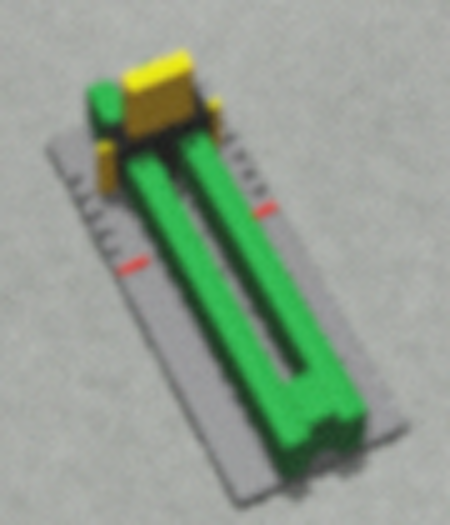

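View pics/t1a.png

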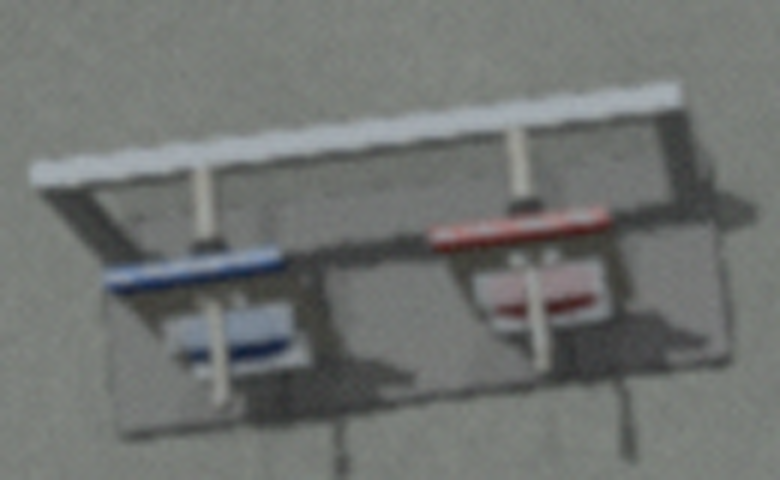

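View pics/t1b.png

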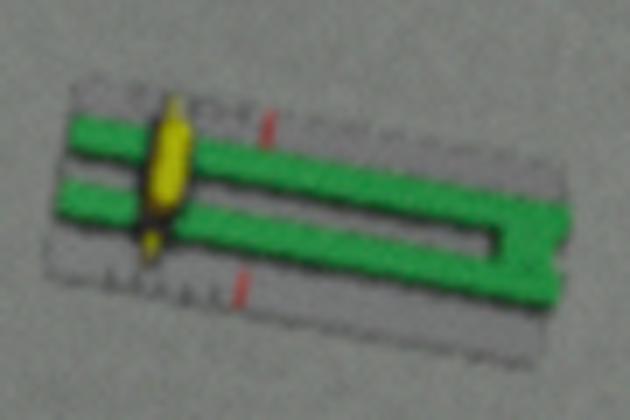

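Run:
```python
from h import *
from bench import robot
t=load("t1");s=load("s1")
T=lambda x,y:(350+x/7,260+y/7); S=lambda x,y:(290+x/5,290+y/5)
TA=lambda x,y:(180+x/6,190+y/6); SA=lambda x,y:(235+x/5,130+y/5)
def both(n,a,b): print(n,*[np.round(q,1) for q in tri([ray(t,*a),ray(s,*b)])])
both("redF",T(241,290),S(134,266)); both("redB",T(268,130),S(265,210))
both("slotend",T(497,230),S(303,375))
both("tab",T(172,155),S(158,68))
both("barR",TA(680,88),SA(490,300)); both("barL",TA(35,170),SA(130,72))
both("bandBl_L",TA(107,275),SA(72,85)); both("bandBl_R",TA(283,255),SA(163,155))
both("tipBl",TA(222,402),SA(50,212));both("tipRd",TA(541,365),SA(225,350))
both("baseFR",TA(733,360),SA(380,612));both("baseFL",TA(122,437),SA(43,350))
print(robot.current_eef_rot())
print(onz(t,198,327,0))
```

```text
redF [ 482.9 -181.7    7. ] [0.9 0.9]
redB [ 544.7 -192.4    7.5] [1.3 1.3]
slotend [ 502.7 -274.6   31.6] [0.3 0.3]
tab [ 520.8 -148.6   83.6] [0.2 0.2]
barR [698.7  57.2 160.7] [2.1 2.1]
barL [658.6 322.  155.6] [0.3 0.3]
bandBl_L [604.9 279.2 195.3] [0.1 0.1]
bandBl_R [616.2 211.2 188.7] [0.3 0.3]
tipBl [562.7 237.  161.7] [1.3 1.3]
tipRd [583.5 110.3 151.5] [2.1 2.1]
baseFR [619.   39.8   7.3] [1.9 1.9]
baseFL [578.  313.8   6. ] [1.5 1.5]
[-3.14069815e+00 -1.66981198e-04  2.71681056e+00]
[405.03937032 309.96074929   0.        ]
```

Run:
```python
from h import *
from bench import robot
P=np.pi
robot.move_ptp([500,-266,230],[P,0,1.40]); print(robot.current_qpos(),robot.current_t())
snap(robot,"wrist","w2a")
robot.move_linear([500,-266,150],speed=150); print(robot.current_t())
snap(robot,"wrist","w2");
```

```text
[-6.84422670e-01  2.80675446e-01  1.47703857e+00  2.71011620e-04
  1.38391713e+00 -5.14996429e-01] 3.1167
3.85
```

View pics/w2.png

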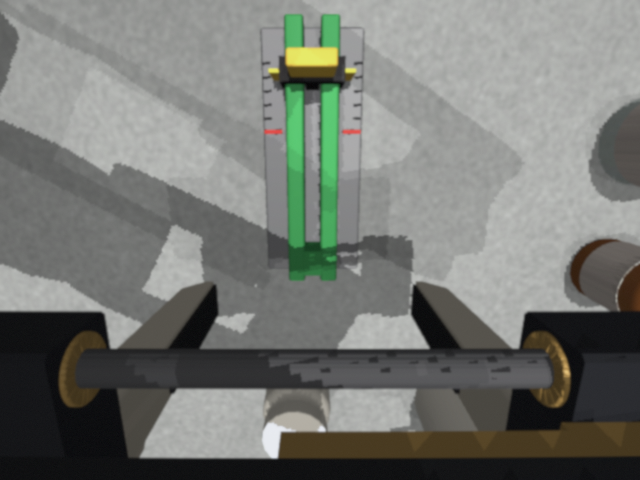

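```bash
cat >> h.py <<'E'
def comps(d,lo,hi,roi,minA=8):
    hsv=cv2.cvtColor(d["img"],cv2.COLOR_BGR2HSV); x0,y0,x1,y1=roi
    m=cv2.inRange(hsv,lo,hi); k=np.zeros_like(m); k[y0:y1,x0:x1]=m[y0:y1,x0:x1]
    n,l,st,c=cv2.connectedComponentsWithStats(k)
    return [(c[i].round(2),st[i].tolist()) for i in range(1,n) if st[i,4]>=minA],k
E
python3 - <<'E'
from h import *
d=load("w2")
r,_=comps(d,(170,90,60),(180,255,255),(250,110,380,150)); r2,_=comps(d,(0,90,60),(6,255,255),(250,110,380,150))
print(r,r2)
y,_=comps(d,(20,120,60),(35,255,255),(250,30,380,100)); print(y)
g,m=comps(d,(45,100,30),(75,255,255),(250,0,400,290)); print(g)
for row in (100,150,200,225,240,250,260):
    x=np.where(m[row])[0]; br=np.where(np.diff(x)>1)[0]; print(row,x[0],[(x[b],x[b+1]) for b in br],x[-1], [np.round(onz(d,u,row,38)[:2],1).tolist() for u in (x[0]-.5,x[-1]+.5)])
crop("w2",240,0,400,300,3,"w2c"); cv2.imwrite("pics/w2c.png",cv2.resize(d["img"][0:300,240:400],None,fx=2.6,fy=2,interpolation=cv2.INTER_CUBIC))
crop("w2",255,10,375,150,4,"w2d")
E
```

```text
[] [(array([272.97, 131.32]), [264, 129, 18, 5, 76]), (array([351.38, 131.48]), [343, 130, 18, 4, 71])]
[(array([311.48,  61.51]), [285, 47, 54, 30, 1482]), (array([274.55,  73.19]), [269, 69, 11, 11, 86]), (array([349.06,  73.15]), [345, 69, 10, 11, 82])]
[(array([293.44,  30.65]), [285, 15, 18, 33, 572]), (array([329.86,  30.86]), [321, 15, 19, 34, 562]), (array([312.14, 183.92]), [284, 83, 57, 197, 7052])]
100 286 [(np.int64(303), np.int64(321))] 338 [[497.3, -162.7], [534.1, -169.0]]
150 287 [(np.int64(303), np.int64(321))] 337 [[491.6, -196.4], [528.1, -202.7]]
200 288 [(np.int64(303), np.int64(321))] 336 [[485.4, -232.4], [521.8, -238.7]]
225 289 [(np.int64(304), np.int64(321))] 336 [[482.6, -251.4], [518.8, -257.6]]
240 288 [(np.int64(304), np.int64(321))] 336 [[479.6, -262.9], [517.0, -269.4]]
250 289 [] 335 [[478.9, -271.0], [515.0, -277.2]]
260 290 [] 336 [[478.1, -279.1], [514.5, -285.4]]
```

View pics/w2d.png

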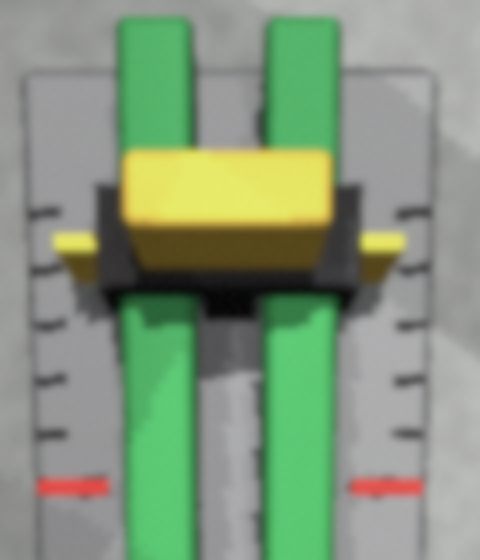

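Run:
```python
from h import *
d=load("w2"); yh=np.array([.1695,.9855]);xh=np.array([.9855,-.1695])
C=lambda x,y:(255+x/4,10+y/4)
def f(n,u,z):
    p=onz(d,*u,z)[:2]; print(n,p.round(1),"y %.1f x %.1f"%(p@yh,p@xh))
for z in (6,8): f("red",((272.97+351.38)/2,131.4),z)
for r in (213,270,326,380,434,487): f("tick",C(229,r),8)
f("tabtop",C(228,187),85)
f("tab edges",C(228,150),85);f("tab edges",C(228,223),85); f("tabL",C(122,187),85);f("tabR",C(333,187),85)
for z in (8,12,20): f("ptr bottom",C(228,277),z)
for z in (15,20,25): f("ptrtop",C(228,241),z)
f("wallend",(311,246),38); f("slot L",(303.5,200),38);f("slot R",(320.5,200),38);f("outL",(287.5,200),38);f("outR",(336.5,200),38)
f("base L",C(27,75),8);f("base R",C(434,75),8)
```

```text
red [ 512.2 -185.8] y -96.3 x 536.3
red [ 512.2 -185.9] y -96.4 x 536.3
tick [ 520.8 -136.8] y -46.5 x 536.4
tick [ 519.1 -146.7] y -56.6 x 536.4
tick [ 517.3 -156.6] y -66.7 x 536.4
tick [ 515.7 -166.4] y -76.5 x 536.4
tick [ 513.9 -176.3] y -86.6 x 536.4
tick [ 512.2 -186.2] y -96.6 x 536.4
tabtop [ 519.  -147.9] y -57.8 x 536.5
tab edges [ 519.8 -143.2] y -53.0 x 536.6
tab edges [ 518.2 -152.6] y -62.6 x 536.5
tabL [ 504.1 -145.4] y -57.8 x 521.4
tabR [ 533.7 -150.5] y -57.8 x 551.5
ptr bottom [ 518.7 -147.9] y -57.8 x 536.2
ptr bottom [ 518.6 -148.5] y -58.5 x 536.2
ptr bottom [ 518.4 -149.7] y -59.7 x 536.3
ptrtop [ 519.6 -142.8] y -52.7 x 536.3
ptrtop [ 519.5 -143.7] y -53.5 x 536.3
ptrtop [ 519.3 -144.5] y -54.4 x 536.3
wallend [ 496.7 -270.8] y -182.6 x 535.4
slot L [ 497.3 -234.4] y -146.8 x 529.8
slot R [ 509.9 -236.6] y -146.8 x 542.6
outL [ 485.4 -232.4] y -146.8 x 517.8
outR [ 521.8 -238.7] y -146.8 x 554.6
base L [ 487.7 -107. ] y -22.8 x 498.8
base R [ 562.6 -119.8] y -22.7 x 574.7
```

```bash
cat >> h.py <<'E'
yh=np.array([.1695,.9855]);xh=np.array([.9855,-.1695])
def RW(x,y,z): p=xh*x+yh*y; return [p[0],p[1],z]
E
python3 - <<'E'
from h import *
from bench import robot
P=np.pi
robot.move_linear(RW(536.3,-22,130),ori=[P,0,1.4005],speed=250)
robot.move_gripper(0.0)
robot.move_linear(RW(536.3,-22,57),speed=150)
print(robot.current_t(),robot.current_contact_force())
r=robot.move_linear(RW(536.3,-62,57),speed=25,f_stop=3)
p=np.array(robot.current_tcp_pos()); print(r,p,p[:2]@yh,robot.current_contact_force(),robot.current_t())
E
```

```text
6.7583 [-0.3135009  -1.50141885  0.37647595]
True [ 520.74832455 -134.04872517   56.59393009] -43.83817764273524 [-0.31612153  0.86413772  0.69548097] 7.6917
```

Run:
```python
from h import *
from bench import robot
P=np.pi
r=robot.move_linear(RW(536.3,-77.8,57),speed=25)
p=np.array(robot.current_tcp_pos()); print(r,p,p[:2]@yh,robot.current_contact_force(),robot.current_t())
robot.move_linear(RW(536.3,-73,57),speed=30)
robot.move_linear(RW(536.3,-73,110),speed=200)
robot.move_linear(RW(536.3,-170,150),speed=250)
snap(robot,"wrist","w3"); print(robot.current_t(), robot.current_tcp_pos())
crop("w3",255,10,375,200,4,"w3d"); crop("w3",240,50,400,200,5,"w3d")
```

```text
False [ 514.80117609 -165.49301907   56.2211608 ] -75.83457094813558 [ 1.13087163  6.54049309 -1.19270058] 9.225
10.5667 [ 498.846051   -256.72470314  148.3837031 ]
```

View pics/w3d.png

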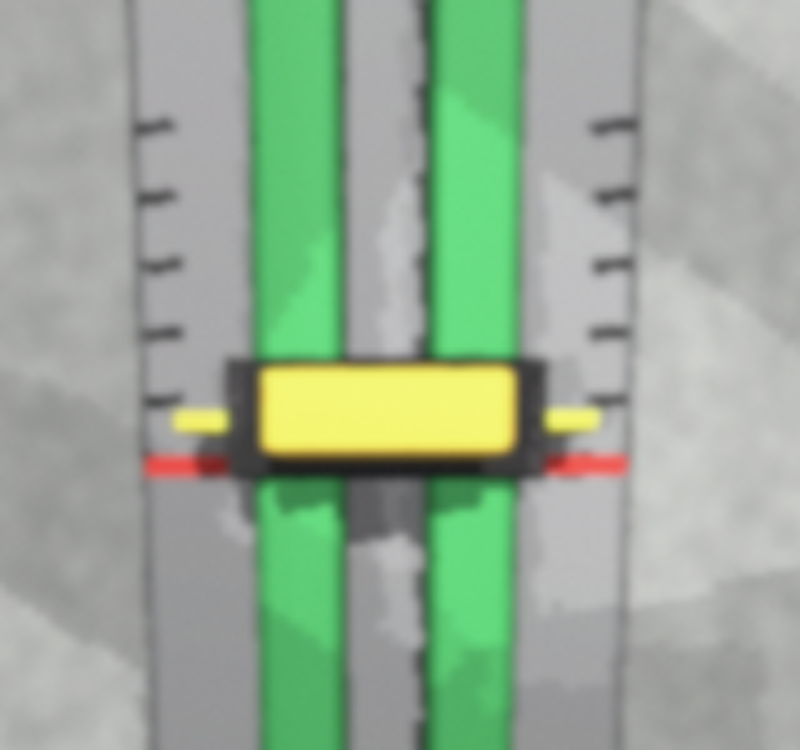

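```bash
cat >> h.py <<'E'
def stopm(name,roi=(230,20,400,260)):
    d=load(name)
    r,_=comps(d,(0,90,60),(6,255,255),roi); y,_=comps(d,(20,120,130),(35,255,255),roi)
    o={}
    for n,l,z in (("red",r,8),("yel",y,0)):
        for c,st in l:
            big=st[2]>30
            zz=8 if n=="red" else (85 if big else 22)
            p=onz(d,c[0],c[1],zz)[:2]; print(n,c,st,"y %.2f x %.2f"%(p@yh,p@xh))
E
python3 - <<'E'
from h import *
stopm("w3")
d=load("w3")
for v in (50+363/5,50+455/5): p=onz(d,318,v,85)[:2];print(p@yh)
E
```

```text
red [276.62 142.66] [269, 141, 17, 5, 71] y -96.25 x 504.34
red [356.76 142.5 ] [349, 141, 17, 4, 66] y -96.21 x 568.16
yel [317.31 131.49] [292, 123, 52, 18, 925] y -90.36 x 536.38
yel [280.61 134.27] [276, 133, 10, 4, 33] y -90.21 x 508.93
yel [353.12 134.16] [349, 133, 10, 4, 32] y -90.21 x 563.75
-85.33177269833044
-95.80826741346148
```

Run:
```python
from h import *
from bench import robot
P=np.pi
robot.move_linear(RW(536.3,-70,115),speed=250)
robot.move_linear(RW(536.3,-70,57),speed=150)
r=robot.move_linear(RW(536.3,-83.2,57),speed=15)
p=np.array(robot.current_tcp_pos()); print(r,p,p[:2]@yh,robot.current_contact_force(),robot.current_t())
robot.move_linear(RW(536.3,-76,57),speed=40)
robot.move_linear(RW(536.3,-76,110),speed=200)
robot.move_linear(RW(536.3,-170,150),speed=250)
snap(robot,"wrist","w4"); print(robot.current_t(), robot.current_tcp_pos())
crop("w4",240,50,400,200,5,"w4d")
stopm("w4")
```

```text
False [ 514.92178591 -171.61959323   57.53395721] -81.85186641181896 [1.76377908 5.90482987 4.35485013] 12.7083
14.0667 [ 498.87119926 -256.73867878  148.36816684]
red [271.09 142.83] [269, 141, 6, 5, 23] y -96.40 x 499.92
red [362.5 142.5] [360, 141, 6, 4, 20] y -96.24 x 572.73
yel [317.14 141.95] [292, 133, 52, 19, 962] y -96.38 x 536.28
yel [280.79 143.  ] [276, 141, 10, 5, 34] y -96.62 x 508.91
yel [353.55 142.65] [349, 141, 10, 4, 31] y -96.43 x 564.23
```

View pics/w4d.png

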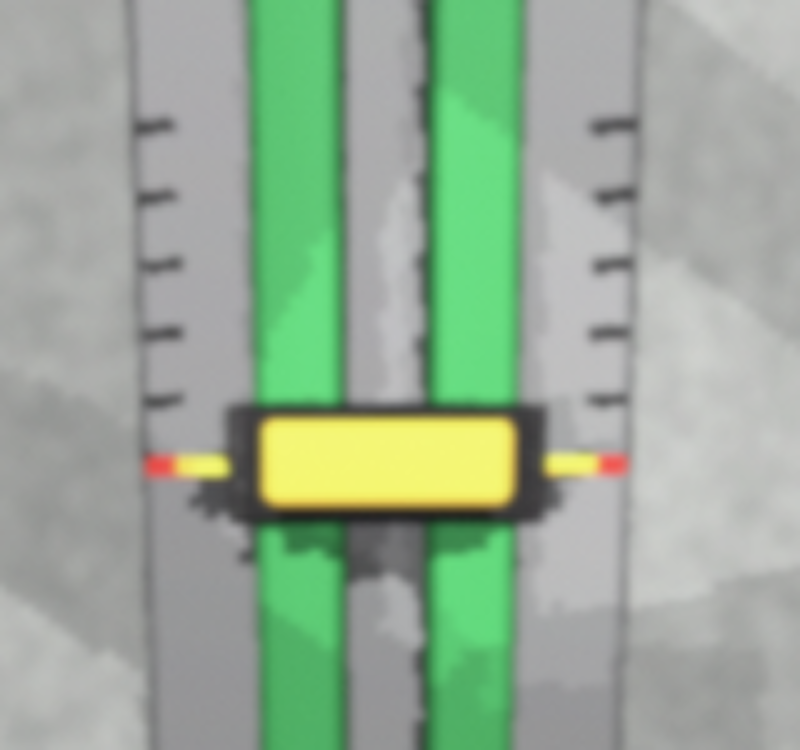

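```bash
cat >> h.py <<'E'
# camera in tool frame from first wrist picture
def toolpose(eye,fwd,d0,tcp0,rot0,up=(0,0,1)):
    Rt0=RM(rot0); Rc0=RM(d0["orientation"]); Rtc=Rt0.T@Rc0; ptc=Rt0.T@(np.array(d0["eye"])-tcp0)
    z=np.array(fwd)/np.linalg.norm(fwd); x=np.cross(z,up); x/=np.linalg.norm(x); y=np.cross(z,x)
    Rc=np.column_stack([x,y,z]); Rt=Rc@Rtc.T
    return np.array(eye)-Rt@ptc, Rn.from_matrix(Rt).as_euler('xyz')
E
python3 - <<'E'
from h import *
from bench import robot
d0=load("w4"); tcp0=robot.current_tcp_pos(); rot0=robot.current_eef_rot()
tgt=np.array([585,240,160]); 
for dist in (260,320):
  for az in np.radians([-40,-20,0,20,40,60,80]):
    row=[]
    for el in np.radians([15,25,35,45,55]):
        ang=0.15-az  # view heading ; camera located toward +y for az>0
        f=np.array([np.cos(ang)*np.cos(el),np.sin(ang)*np.cos(el),-np.sin(el)])
        p,o=toolpose(tgt-dist*f,f,d0,tcp0,rot0)
        q=robot.inverse_kinematics(p,o); row.append("ok" if q is not None else "--")
    print(dist,np.degrees(az),row)
E
```

```text
260 -40.0 ['ok', 'ok', 'ok', 'ok', 'ok']
260 -20.0 ['--', '--', '--', 'ok', 'ok']
260 0.0 ['--', '--', 'ok', 'ok', '--']
260 20.0 ['ok', 'ok', 'ok', '--', '--']
260 40.0 ['--', '--', '--', '--', 'ok']
260 59.99999999999999 ['--', '--', 'ok', 'ok', 'ok']
260 80.0 ['--', 'ok', 'ok', 'ok', 'ok']
320 -40.0 ['ok', 'ok', 'ok', 'ok', 'ok']
320 -20.0 ['--', '--', '--', 'ok', 'ok']
320 0.0 ['--', '--', '--', 'ok', 'ok']
320 20.0 ['ok', '--', '--', '--', 'ok']
320 40.0 ['--', '--', '--', 'ok', 'ok']
320 59.99999999999999 ['--', '--', 'ok', 'ok', 'ok']
320 80.0 ['--', 'ok', 'ok', 'ok', 'ok']
```

Run:
```python
from h import *
from bench import robot
d0=load("w4"); tcp0=robot.current_tcp_pos(); rot0=robot.current_eef_rot()
print(robot.current_qpos())
tgt=np.array([585,235,165]); 
for az in (-40,-50,-60):
    for el in np.radians([20,25,30,35]):
        ang=0.15-np.radians(az)
        f=np.array([np.cos(ang)*np.cos(el),np.sin(ang)*np.cos(el),-np.sin(el)])
        p,o=toolpose(tgt-320*f,f,d0,tcp0,rot0)
        q=robot.inverse_kinematics(p,o); print(az,np.degrees(el).round(),p.round(),(tgt-320*f).round(),o.round(3),None if q is None else np.round(q,2))
```

```text
[-6.74624964e-01  3.37468789e-01  1.60492605e+00  8.73976835e-04
  1.20454893e+00 -5.04354126e-01]
-40 20.0 [493. 130. 190.] [386.   9. 274.] [ 3.129 -1.485  0.861] [-0.91  0.65  2.48  1.38  1.49 -1.56]
-40 25.0 [495. 132. 202.] [393.  17. 300.] [ 3.136 -1.398  0.855] [-0.89  0.49  2.47  1.37  1.43 -1.39]
-40 30.0 [497. 134. 214.] [402.  27. 325.] [ 3.138 -1.311  0.853] [-0.85  0.33  2.44  1.36  1.37 -1.2 ]
-40 35.0 [500. 138. 225.] [412.  38. 349.] [ 3.139 -1.224  0.851] [-0.8   0.2   2.39  1.32  1.31 -1.01]
-50 20.0 [512. 115. 190.] [428. -22. 274.] [ 3.129 -1.485  1.036] [-0.85  0.64  2.26  1.26  1.56 -1.35]
-50 25.0 [514. 117. 202.] [434. -13. 300.] [ 3.136 -1.398  1.029] [-0.83  0.52  2.26  1.25  1.51 -1.23]
-50 30.0 [516. 121. 214.] [441.  -2. 325.] [ 3.138 -1.311  1.027] [-0.8   0.41  2.24  1.23  1.46 -1.09]
-50 35.0 [518. 125. 225.] [448.  11. 349.] [ 3.139 -1.224  1.026] [-0.76  0.31  2.21  1.2   1.41 -0.96]
-60 20.0 [534. 104. 190.] [475. -45. 274.] [ 3.129 -1.485  1.21 ] [-0.77  0.68  2.05  1.17  1.65 -1.2 ]
-60 25.0 [535. 107. 202.] [479. -35. 300.] [ 3.136 -1.398  1.204] [-0.76  0.59  2.05  1.15  1.6  -1.1 ]
-60 30.0 [537. 110. 214.] [484. -23. 325.] [ 3.138 -1.311  1.202] [-0.74  0.5   2.03  1.13  1.56 -1.01]
-60 35.0 [538. 115. 225.] [489.  -9. 349.] [ 3.139 -1.224  1.201] [-0.71  0.41  2.01  1.1   1.52 -0.9 ]
```

Run:
```python
from h import *
from bench import robot
d0=load("w4"); tcp0=robot.current_tcp_pos(); rot0=robot.current_eef_rot()
tgt=np.array([585,235,165]); el=np.radians(30);ang=0.15+np.radians(50)
f=np.array([np.cos(ang)*np.cos(el),np.sin(ang)*np.cos(el),-np.sin(el)])
p,o=toolpose(tgt-320*f,f,d0,tcp0,rot0)
robot.move_linear([499,-250,230],speed=250)
robot.move_ptp(p,o); print(robot.current_t())
snap(robot,"wrist","w5"); s=snap(robot,"side","s5");
```

```text
15.8833
```

View pics/w5.png

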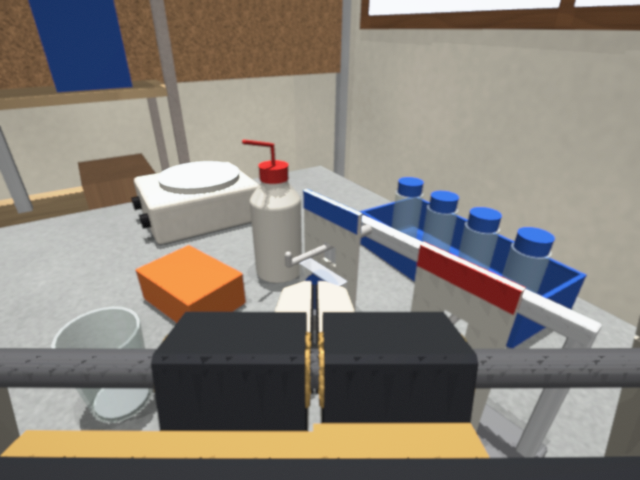

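Run:
```python
from h import *
crop("w5",270,170,390,290,6,"w5c")
```

```text
(no output)
```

View pics/w5c.png

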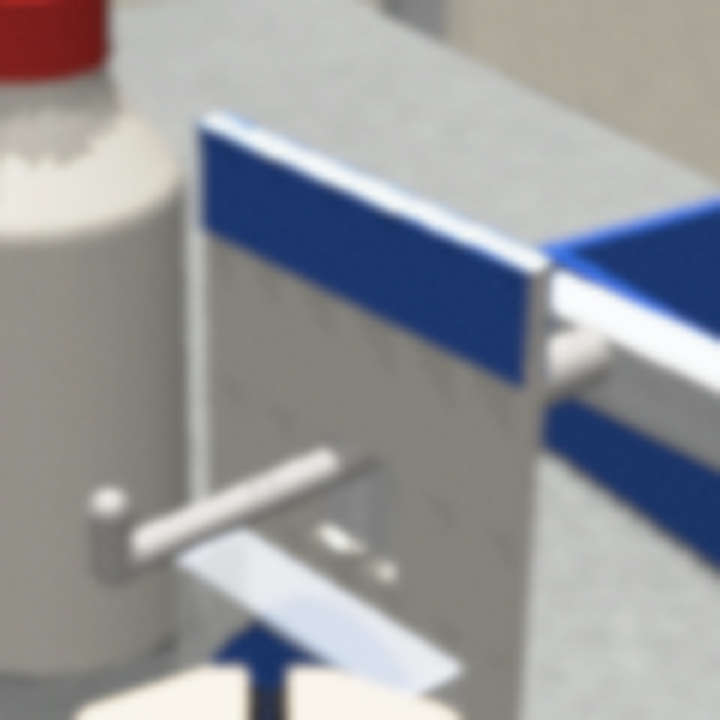

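Run:
```python
from h import *
d=load("w5");t=load("t1");s=load("s1")
C=lambda x,y:(270+x/6,170+y/6)
L=onz(d,*C(202,122),197);R=onz(d,*C(530,274),197); print(L,R,np.linalg.norm(L-R))
v=(L-R)/np.linalg.norm(L-R); n=np.array([v[1],-v[0],0]); print("yaw",np.arctan2(n[1],n[0]))
mid=(L+R)/2; print("mid",mid)
pn=v
for nm,u in dict(tiptop=(107,488),tiptopfront=(92,505),tipbase=(112,585),shankTopAtTip=(135,528),shankBotAtTip=(140,558),shankTopAtCard=(325,448),shankBotCard=(340,470),shankmid=(232,490)).items():
    p=onplane(d,*C(*u),mid,pn); print(nm,p.round(1),"along x: %.1f"%((p-mid)@n))
fn=n
# card face plane: corners lower
for nm,u in dict(holeTopR=(385,460),bandBL=(203,230),bandBR=(522,385)).items():
    p=onplane(d,*C(*u),mid,n); print(nm,p.round(1),((p-mid)@v).round(1))
TA=lambda x,y:(180+x/6,190+y/6); SA=lambda x,y:(235+x/5,130+y/5)
for nm,a,b,c in (("cardL",TA(107,268),SA(72,82),C(202,118)),("cardR",TA(283,248),SA(163,152),C(540,262))):
    print(nm,*[np.round(q,1) for q in tri([ray(t,*a),ray(s,*b),ray(d,*c)])])
print("tip",*[np.round(q,1) for q in tri([ray(t,*TA(222,402)),ray(s,*SA(50,212)),ray(d,*C(105,500))])])
print("tip",*[np.round(q,1) for q in tri([ray(s,*SA(50,212)),ray(d,*C(105,500))])])
```

```text
[601.6103567 281.1173901 197.       ] [612.11206177 211.58489335 197.        ] 70.3210773076459
yaw 0.14990011223496402
mid [606.86120924 246.35114173 197.        ]
tiptop [561.9 239.6 164.9] along x: -45.4
tiptopfront [559.3 239.2 163.1] along x: -48.1
tipbase [562.1 239.6 148.5] along x: -45.2
shankTopAtTip [566.5 240.3 156.4] along x: -40.8
shankBotAtTip [567.2 240.4 151. ] along x: -40.1
shankTopAtCard [602.1 245.6 156.3] along x: -4.8
shankBotCard [605.3 246.1 151.2] along x: -1.6
shankmid [584.1 242.9 155.9] along x: -23.0
holeTopR [608.1 238.2 156.1] -8.3
bandBL [601.6 281.2 178.7] 35.3
bandBR [612.1 211.7 180.1] -35.1
cardL [604.8 279.9 197.3] [2.5 1.  3.3]
cardR [615.5 210.3 195.5] [1.5 3.3 3.4]
tip [561.7 236.8 163.5] [0.7 2.2 1.7]
tip [561.3 235.  164.8] [1.9 1.9]
```

Run:
```python
from h import *
from bench import robot
t=load("t1"); print(onz(t,145,238,0), onz(t,137,222,200))
p=np.array(robot.current_tcp_pos()); o=robot.current_eef_rot()
for q in ([480,90,330],[450,60,320],[480,60,300]):
    r=robot.inverse_kinematics(q,o); print(None if r is None else np.round(r,2))
print(np.round(robot.inverse_kinematics([609.5,246.3,290],[np.pi,0,1.721]),2))
print(np.round(robot.inverse_kinematics([609.5,246.3,167],[np.pi,0,1.721]),2),np.round(robot.current_qpos(),2))
```

```text
[643.95826794 473.61860163   0.        ] [634.75673299 426.63978752 200.        ]
[-0.93  0.13  2.17  1.12  1.67 -0.8 ]
[-1.05  0.14  2.19  1.03  1.73 -0.87]
[-0.98  0.22  2.16  1.08  1.67 -0.89]
[ 0.21  0.43  1.12 -0.    1.59  0.06]
[ 0.21  0.48  1.33 -0.    1.33  0.06] [-0.8   0.41  2.24  1.23  1.46 -1.09]
```

Run:
```python
from h import *
from bench import robot
o=robot.current_eef_rot()
robot.move_linear([480,90,330],speed=300)
robot.move_gripper(0.42)
robot.move_ptp([609.5,246.3,300],[np.pi,0,1.721]); print(robot.current_t())
robot.move_linear([609.5,246.3,240],speed=200)
snap(robot,"wrist","w6"); print(robot.current_t(),robot.current_contact_force(),robot.current_gripper_width())
```

```text
18.6167
19.1167 [ 0.20870471  0.18787031 -0.26273444] 0.4199755357450922
```

View pics/w6.png

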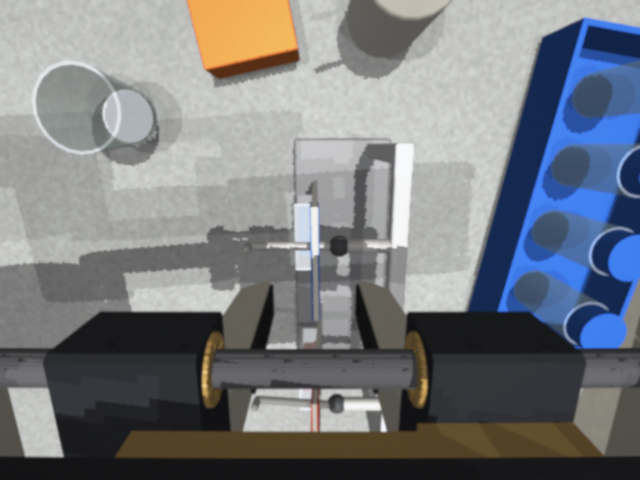

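Run:
```python
from h import *
crop("w6",240,170,400,340,4,"w6c")
d=load("w6")
print(proj(d,[601.6+2,281.1,197]),proj(d,[614,211.6,197]),proj(d,[561,239,163]))
```

```text
[315.00267057 206.94947856] [315.06195861 320.13696414] [243.86113649 250.3879987 ]
```

View pics/w6c.png

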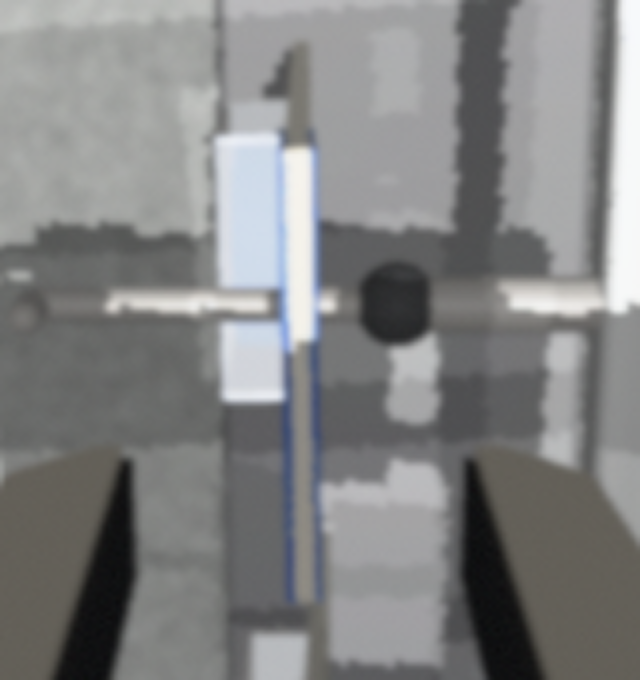

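Run:
```python
from h import *
d=load("w6"); m=np.array([609,246.4]); v=np.array([-.149,.989]); n=np.array([.989,.149])
for u,z in (((247,245),163),((295,245),155),((339,245),159),((380,244),155)):
    p=onz(d,*u,z); print(p.round(1),((p[:2]-m)@n).round(1),((p[:2]-m)@v).round(1))
from bench import robot
r=robot.move_linear([609.2,246.4,168],speed=100,f_stop=6); print(r,robot.current_tcp_pos(),robot.current_contact_force())
if not r:
    robot.move_gripper(0.0); print(robot.current_gripper_width()*93,robot.current_contact_force(),robot.current_t())
```

```text
[562.7 243.1 163. ] -46.3 3.6
[594.8 245.7 155. ] -14.2 1.4
[624.7 251.2 159. ] 16.3 2.4
[653.3 255.1 155. ] 45.2 2.0
False [609.70663445 246.57018087 168.86207959] [ 0.86660947 -0.77604875  0.39891694]
3.5627228905735033 [-0.16567872 -0.39127769  1.17619929] 20.6417
```

Run:
```python
from h import *
from bench import robot
v=np.array([-.149,.989]); n=np.array([.989,.149]); b=np.array([609.2,246.4])
robot.sleep(0.1); z0=robot.current_tcp_pos()[2]
q=b+2*v
r=robot.move_linear([q[0],q[1],180],speed=30,f_stop=2.5); p=robot.current_tcp_pos(); print(r,z0,p,robot.current_contact_force(),robot.current_t())
snap(robot,"side","s7"); crop("s7",235,130,345,260,5,"s7a")
```

```text
False 168.06698516903623 [608.93810109 248.40900525 180.12306759] [-0.00368234 -0.13411686 -1.94673222] 21.3
```

View pics/s7a.png

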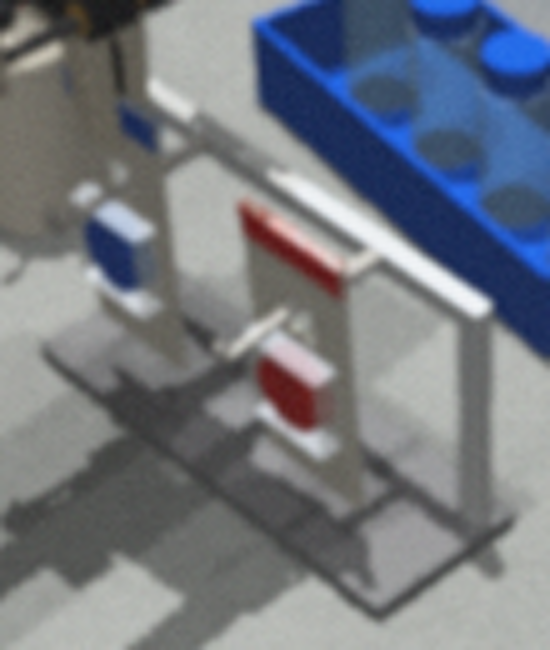

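Run:
```python
from h import *
from bench import robot
v=np.array([-.149,.989]); n=np.array([.989,.149]); b=np.array([609.2,246.4])+2*v
print(robot.current_contact_force())
for a in (38,62,90):
    q=b-a*n
    r=robot.move_linear([q[0],q[1],180],speed=35 if a<70 else 60,f_stop=2.5)
    p=np.array(robot.current_tcp_pos()); print(a,r,p.round(2),((p[:2]-b)@n).round(1),np.round(robot.current_contact_force(),2),robot.current_t())
    if r: break
```

```text
[ 0.70180813 -0.54059932 -0.68998382]
38 False [571.52 242.73 179.97] -37.8 [-0.36 -0.21 -0.69] 22.5833
62 False [547.76 239.19 180.17] -61.8 [ 0.8  -0.04 -1.55] 23.4167
90 False [519.92 235.   180.31] -90.0 [-0.18 -0.61 -0.64] 24.0333
```

Run:
```python
from h import *
from bench import robot
P=np.pi
robot.move_linear([480,225,280],speed=250)
robot.move_linear(RW(525,-145.3,280),ori=[P,0,1.4005],speed=300)
robot.sleep(0.15)
snap(robot,"wrist","w8"); snap(robot,"side","s8"); snap(robot,"top","t8"); print(robot.current_t(),robot.current_tcp_pos(),robot.current_contact_force(),robot.current_gripper_width()*93)
crop("s8",250,120,420,420,2,"s8a")
```

```text
26.5917 [ 492.89538896 -231.52261075  280.22626121] [-0.55983473 -0.19996885 -1.03730467] 3.6403282876378675
```

View pics/w8.png

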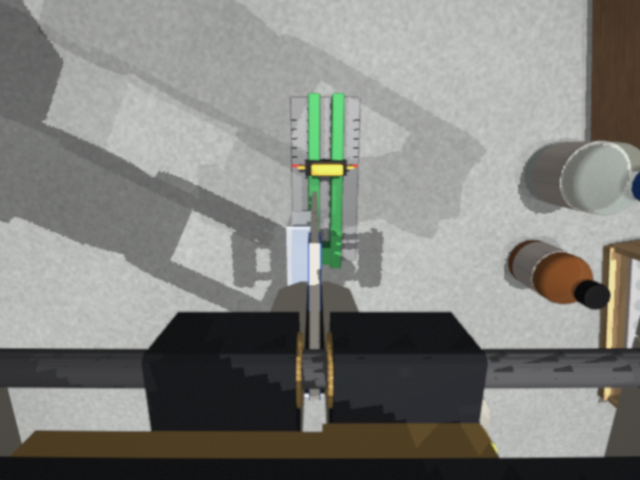

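View pics/s8.png

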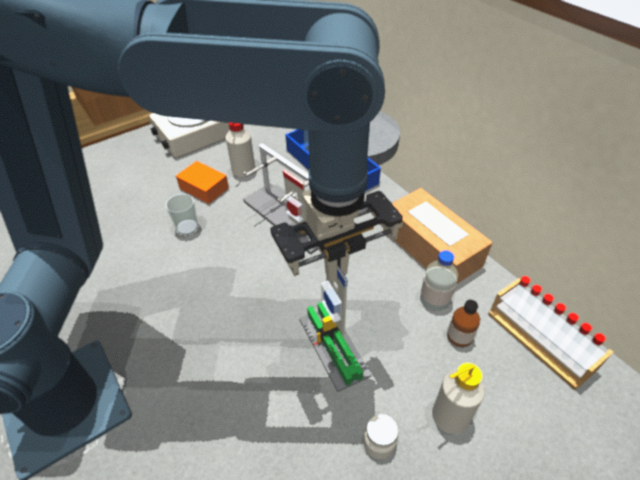

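Run:
```python
from h import *
d=load("w8"); p=np.array([492.895,-231.52,280.2])
X=np.array([*xh,0]);Y=np.array([*yh,0])
for n,dz,sx in (("top",29,0),("bot",-133,0),("blistTopCorner",29-81+11,-9),("blisterouter",-12+0,-16)):
    print(n,proj(d,p+35*Y+np.array([0,0,dz])+sx*X))
crop("w8",270,170,370,320,5,"w8c")
```

```text
top [316.23062269 244.03024685]
bot [314.98425832 191.66702787]
blistTopCorner [299.51948991 211.83253734]
blisterouter [283.01984237 222.2442185 ]
```

View pics/w8c.png

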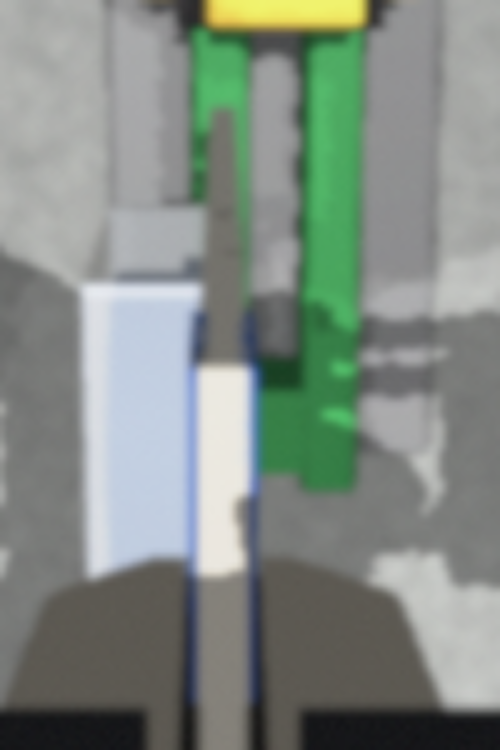

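Run:
```python
from h import *
from bench import robot
robot.move_linear(RW(535.3,-146,280),speed=100)
robot.move_linear(RW(535.3,-146,184),speed=130)
robot.sleep(0.1)
snap(robot,"wrist","w9"); p=np.array(robot.current_tcp_pos()); print(robot.current_t(),p,p[:2]@xh,p[:2]@yh,robot.current_contact_force())
crop("w9",250,100,390,290,4,"w9c")
d=load("w9")
Y=np.array([*yh,0])
print("pred bot",proj(d,p+35*Y+[0,0,-133]),"top",proj(d,p+35*Y+[0,0,29]))
```

```text
27.8833 [ 503.32035581 -235.02859171  185.06978217] 535.8595569465148 -146.30787682364078 [ 0.00215712 -0.38850715 -0.28078272]
pred bot [314.50177045 190.8604506 ] top [315.90723443 242.81554997]
```

View pics/w9c.png

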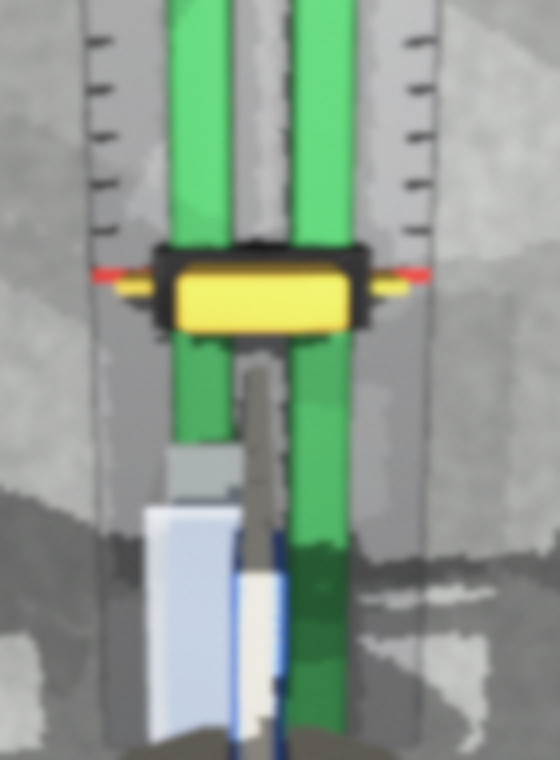

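Run:
```python
from h import *
from bench import robot
robot.move_linear(RW(535.3,-146,155),speed=60,f_stop=5)
r=robot.move_linear(RW(535.3,-146,137),speed=20,f_stop=3)
p=np.array(robot.current_tcp_pos()); print(r,robot.current_t(),p,p[:2]@xh,p[:2]@yh,robot.current_contact_force(),robot.current_gripper_width()*93)
snap(robot,"wrist","w10");crop("w10",250,100,390,290,4,"w10c")
```

```text
True 29.1917 [ 502.75807855 -234.54965839  141.22153505] 535.2242535113347 -145.93119403186063 [-0.058417    0.27705743  3.77287201] 4.1466038565452825
```

View pics/w10c.png

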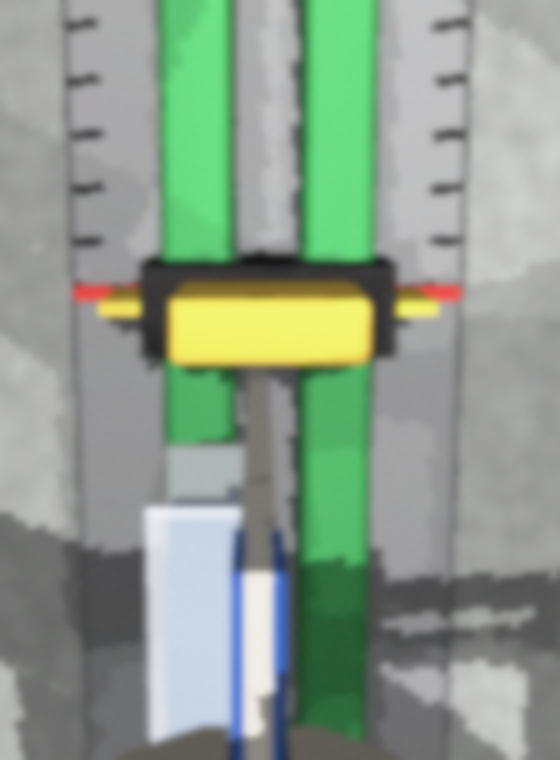

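Run:
```python
from h import *
from bench import robot
def st(m): 
    p=np.array(robot.current_tcp_pos()); print(m,robot.current_t(),p[2].round(2),(p[:2]@xh).round(2),(p[:2]@yh).round(2),np.round(robot.current_contact_force(),2))
robot.move_linear(RW(535.2,-146,142.5),speed=20);st("up")
r=robot.move_linear(RW(531.3,-146,142.5),speed=8,f_stop=1.8);st(r)
p=np.array(robot.current_tcp_pos()); x=p[:2]@xh
r=robot.move_linear(RW(x+.2,-146,138),speed=10,f_stop=3);st(r)
robot.move_gripper(0.35); st("open")
snap(robot,"wrist","w11");crop("w11",250,100,390,290,4,"w11c")
snap(robot,"side","s11")
```

```text
up 29.5 142.16 534.95 -145.88 [ 0.11 -0.52 -0.23]
True 29.8917 141.96 532.74 -145.87 [ 1.21 -0.57  0.56]
True 30.1083 141.21 533.04 -145.8 [0.04 0.82 3.86]
open 30.7833 140.8 532.86 -145.72 [ 0.02 -0.16  0.11]
```

View pics/w11c.png

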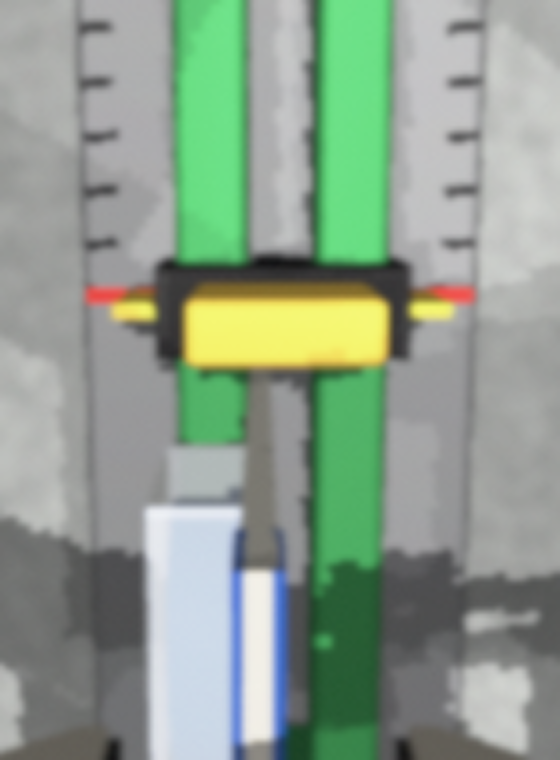

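Released and still upright against the wall. Retreat straight up, then a final look.

Run:
```python
from h import *
from bench import robot
robot.move_linear(RW(532.9,-145.8,290),speed=150)
robot.move_linear(RW(532.9,-215,300),speed=200)
robot.sleep(0.3)
snap(robot,"wrist","w12");snap(robot,"side","s12");snap(robot,"top","t12"); print(robot.current_t(),robot.current_contact_force())
stopm("w12",(200,20,450,300))
a=load("w12")["img"][0:300,180:480]; b=load("s12")["img"][120:420,210:410]
cv2.imwrite("pics/f12.png",np.hstack([cv2.resize(a,(400,400)),cv2.resize(b,(267,400))]))
```

```text
32.975 [-0.59192058  0.05531348 -0.19109775]
red [288.56 103.11] [286, 102, 7, 3, 18] y -96.07 x 502.11
red [347.88 103.18] [344, 102, 8, 3, 17] y -96.06 x 570.83
yel [319.26  95.27] [303, 90, 33, 12, 349] y -96.75 x 536.75
yel [294.35 100.94] [292, 100, 6, 3, 17] y -95.19 x 509.56
yel [342.33 100.93] [340, 100, 6, 3, 15] y -95.11 x 563.38
```

View pics/f12.png

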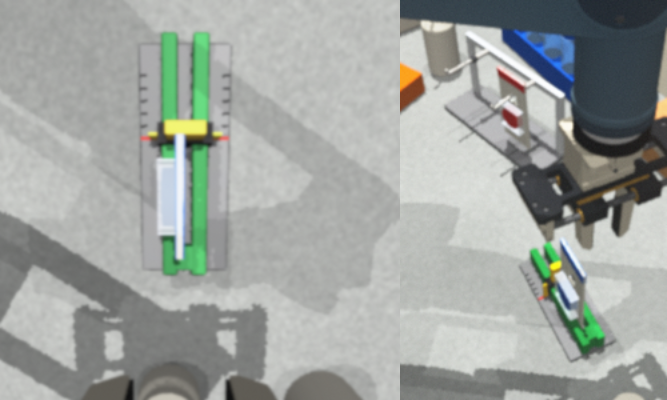

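View pics/s12.png

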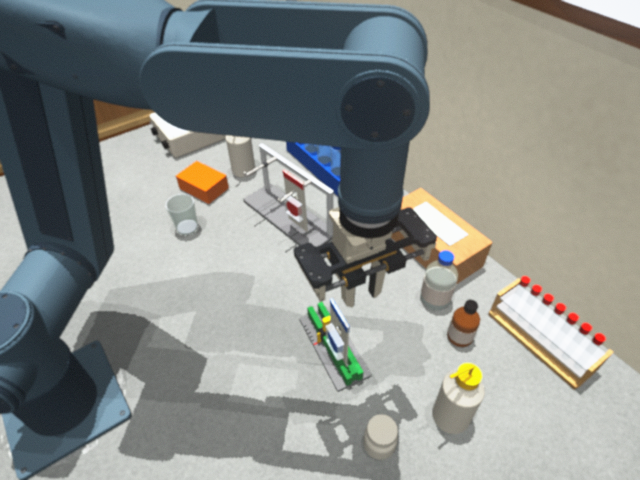

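Run:
```python
from h import *
crop("w12",280,80,360,220,5,"w12c")
d=load("w12")
for y in (-110.8,-180.8):
  for z in (170,38): print(y,z,proj(d,RW(532.6,y,z)).round(1))
```

```text
-110.8 170 [315.  100.7]
-110.8 38 [314.8 114.5]
-180.8 170 [314.8 194.2]
-180.8 38 [314.7 179.3]
```

View pics/w12c.png

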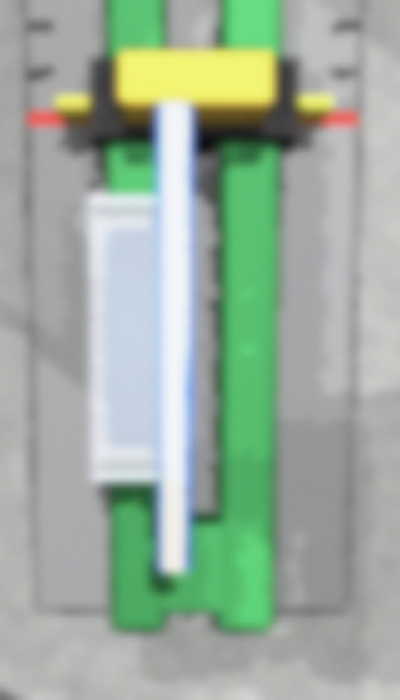

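Run:
```python
from bench import robot
print(robot.hand_in(),robot.current_t())
```

```text
the job is handed in; nothing more can be done
the job is handed in; nothing more can be done
```

The rack is ready: the yellow stop is on the red line and the blue-cap pack stands upright in the bay, released. I handed in at about 33 s of the 64 s allowed.

- **Stop:** I pushed it in two steps. From directly overhead, the tab's middle read −96.4 mm along the rack against −96.3 mm for the line, and both pointers lay over the red marks. That is within about 0.3 mm, the limit of what the picture can tell. It could be a fraction either side of the line.
- **Taking the pack off:** The blue peg looked practically straight. I lifted the pack 12 mm and slid it off. The 2.5 N force stop never tripped.
- **Placing:** The pack touched the slot floor at the height I expected. I set it against the slot's -x wall and let go. In the last picture its top edge matched an upright pack at floor height to within about 1 px.
- **Left alone:** The red pack is still on its peg. The other items look unmoved by eye; I did not measure them.

**Disagreement:** in the last, more slanted picture, the tab read 0.7 mm past the line and the pointers 0.9 mm short of it. The tab and pointers sit above the base, so I put this down to the slanted view and trusted the overhead reading.

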